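# Build and load the next level of a kiln stack

### The arm

A 6-joint arm with a two-finger parallel gripper is mounted at the origin on a cart in front of the work surface, level with it; the furniture and walls round the work are solid. World frame = base frame: x ahead of the robot, y to its left, z up, the work surface at z = 0. Lengths are in m, angles in degrees, forces in N, time in s.
With the tool pointing down it reaches from about 0.25 to 0.725 m from the base axis. Payload 9.7 kg.
Tool frame: the origin (TCP) lies at the very end of the fingers, on their centre line; the grasp point (between the pads) lies 19 mm behind it; z points along the fingers, y is the line along which they close (so a half turn about z gives the same grasp; the last joint's range is limited). The gripper opens to 85 mm and grips with 20 to 120 N. Pads are 22 mm wide; open, the fingers measure 114 mm over their backs; the gripper's body (76 mm by 85 mm) begins 54 mm behind the grasp point. The pads swing forward as they close: fully open they stand 13 mm farther back than shut.
Start: joints at [-71.448, 4.979, 10.078, 95.1, 0, 90], TCP at [0.175, -0.521, 0.231] pointing down, gripper open.
Joint ranges: [-179.16, 179.16], [-48.56, 103.87], [-65.8, 70.77], [-126.05, 130.52], [-82.76, 87.17], [-180, 180]. Speed limits (degrees/s): [127.2, 127.2, 147.25, 180, 180, 180].

### API

Orientations are given as [roll, pitch, yaw] about the fixed x, y, z axes, in that order (R = Rz(yaw) Ry(pitch) Rx(roll)).
In Python, from workcell import bot gives the robot as it stands.
- The arm moves only by the tool step_arm, never from a script. Its argument "targets" is a list of rows, each a list of 3 entries, a list of its own where there are three numbers: the opening, from 0 (shut) to 1 (fully open), then the shift along the world's x, y, z in mm, then the turn, a rotation vector about the world's x, y, z in rad. In form: [[grip, [tx, ty, tz], [wx, wy, wz]], ...]. A call has 1 to 8 rows; each row is the pose to reach, as a shift and turn from the pose commanded when the call began; what a row does not reach only later rows make up. A row lasts 1/10 s, in which the tool goes at most 50 mm and 8.59 degrees, less where a joint would pass 70% of its speed; a pose out of reach is approached as far as the arm can. A call with a gripper value outside its range is refused whole. The fingers move at their own pace and stop on an object; "force" is the grip in N (left out, the last holds). Time passes only in rows, so rows that repeat a pose let the fingers close. It gives the time, the measured TCP pose, the force, the opening and the grip force at its end, in the units of the state.
- bot.get_obs(): the state, without advancing time (a new reading comes with each control period).
- bot.camera(name): name is "scene" or "top"; returns (picture, depth): 384x512x3 uint8, red, green, blue; 384x512 float32, m along the optical axis (not along the pixel's ray), 0 where there is no reading.
- bot.camera_params(name): a dict with "K" (3x3 intrinsics, pixels), "R" (3x3) and "t" (3): a world point X has camera coordinates R X + t. Camera axes: x right, y down, z forward; pixel columns grow to the right and rows downward; lengths in m; the calibration is good to about 2 mm. A picture is of the moment at which its call begins. camera_params takes no time and is no camera call.
- bot.job_done(): hands the job in; it is judged then, once.
The state is a dict: "time": time; "q": joint angles; "qd": joint speeds; "joint_efforts": joint torques, N m; "ee_pos": TCP position; "tcp_rot": TCP orientation; "wrist_force": force on the tool from outside, world axes, zero at the start; "torque": the same for the moment, N m; "opening": finger opening in m; "grasp_force": force on a finger pad.
Only numpy, scipy, OpenCV 4.12 (cv2) and the standard library are available. Lean on these libraries where they do the work, as an engineer would, in place of code of your own. Each camera call takes 0.05 s, during which the arm holds its last target. There are 200 camera calls.

### The job

Build the next level of the kiln stack: pick out the three tall props and stand one upright on each of the three bare patches of the lower kiln shelf, lay the slotted upper shelf level on them, centred over the lower shelf and lined up with it, and then stand the vase upright in the middle of the upper shelf. Leave the short props where they are (the bowl would not fit under a shelf on those) and do not disturb the dark bowl already standing on the lower shelf.

Things in the scene. Friction and masses are not known exactly. Their poses are not given: they have to be found in the camera images.
- hearth: Fixed kiln hearth, steel and firebrick, 230 (x) x 270 (y) mm, carrying the lower kiln shelf: white, 150 (x) x 190 (y) mm, top at z = 58 mm, centred, with three bare brown patches 40 mm square, centres at (x, y) = (-52, 70), (-52, -70), (52, 0) mm. Two steel pins 36 mm high at plate corners, clear of the shelf. Origin: centre of the underside, on the bench; z up.
- tall_prop_1: Kiln prop: a hollow square post of buff fired clay, 36 x 36 mm in section with an 18 mm square bore open at both ends, standing upright. Origin: centre of its underside; z up, x and y across its flat sides. One of the three TALL ones, 90 mm high, about 0.16 kg. All three are alike.
- tall_prop_2: Kiln prop: a hollow square post of buff fired clay, 36 x 36 mm in section with an 18 mm square bore open at both ends, standing upright. Origin: centre of its underside; z up, x and y across its flat sides. One of the three TALL ones, 90 mm high, about 0.16 kg. All three are alike.
- tall_prop_3: Kiln prop: a hollow square post of buff fired clay, 36 x 36 mm in section with an 18 mm square bore open at both ends, standing upright. Origin: centre of its underside; z up, x and y across its flat sides. One of the three TALL ones, 90 mm high, about 0.16 kg. All three are alike.
- short_prop_1: Kiln prop: a hollow square post of buff fired clay, 36 x 36 mm in section with an 18 mm square bore open at both ends, standing upright. Origin: centre of its underside; z up, x and y across its flat sides. One of the two SHORT ones, 40 mm high (lower than the bowl). Not wanted; stays where it stands.
- short_prop_2: Kiln prop: a hollow square post of buff fired clay, 36 x 36 mm in section with an 18 mm square bore open at both ends, standing upright. Origin: centre of its underside; z up, x and y across its flat sides. One of the two SHORT ones, 40 mm high (lower than the bowl). Not wanted; stays where it stands.
- upper_shelf: Upper kiln shelf: loose white plate 150 (x) x 190 (y) x 12 mm, 0.55 kg, flat on the bench. Two through slots, 44 mm long (x), from |y| = 17 to 45 mm, leave a web 34 mm wide (y) in the middle: one finger down each slot, pinch the web along y. Finger backs must stay within 90 mm over all in the slots: open to about 50 mm. Origin: centre of underside; same either way round.
- vase: Unglazed terracotta vase, 152 mm high, 98 mm across the belly, foot 74 mm across, neck 44 mm across just below the rim, about 0.3 kg, standing upright. Origin: centre of its foot; z up. Take it by the neck from above.
- bowl: Small dark brown glazed bowl, 72 mm across, 47 mm high, loose, standing between the bare patches on the lower shelf. Origin: centre of its foot. Leave it alone.
Things that resemble listed ones, but are neither listed nor needed, are in the scene too. Leave any purple look-alike of the tall_prop_2 alone.

How it is judged:
By the outcome, as a careful person would: the job done as asked, in the order asked, and still so for the second after the job is handed in, with the robot touching nothing.
It also fails if it takes over 141 s, if anything falls off the work surface, if the arm or the gripper's body presses on something with over 40 N, if the wrist force passes 120 N, or if a joint passes its speed limit or range.

## Working session

There is one attempt and no reset: what is moved stays moved. The work goes in short steps, Python scripts to look and compute and a tool call to move; the robot and the scene stay as the last step left them, time stands still between calls to the robot, and variables do not carry over. Pictures are saved under pics/ and viewed, at most 14 in all, crops included, and the job is handed in when it is done.

Besides the shell and the picture viewer there is one more tool, called after "Emit:" as name(argument=value, ...), one argument or row to a line, values as JSON. step_arm: Moves the arm, as the interface text tells. Its arguments: {"type":"object","properties":{"targets":{"type":"array","items":{"type":"array"}},"force":{"type":"number"}},"required":["targets"]}

```bash
mkdir -p pics; ls; cat > h.py <<'E'
import numpy as np, cv2
from workcell import bot
def snap(name,fn=None):
    im,d=bot.camera(name)
    np.savez('last_%s.npz'%name,im=im,d=d)
    if fn: cv2.imwrite('pics/'+fn,im[:,:,::-1])
    return im,d
def load(name):
    z=np.load('last_%s.npz'%name); return z['im'],z['d']
def pts(name,d):
    p=bot.camera_params(name);K,R,t=[np.array(p[k]) for k in 'KRt']
    v,u=np.mgrid[:d.shape[0],:d.shape[1]]
    c=np.stack([(u-K[0,2])/K[0,0]*d,(v-K[1,2])/K[1,1]*d,d],-1)
    return (c-t)@R
E
python3 - <<'E'
from h import *
for n in('top','scene'):
    snap(n,n+'1.png'); p=bot.camera_params(n); R=np.array(p['R']);print(n,np.array(p['K']).round(1).tolist(),(-R.T@np.array(p['t'])).round(3),R.round(2).tolist())
o=bot.get_obs();print({k:np.round(v,3).tolist() for k,v in o.items()})
E
```

```text
pics
top [[389.7, 0.0, 254.2], [0.0, 389.7, 191.7], [0.0, 0.0, 1.0]] [ 0.397 -0.081  1.175] [[0.02, -1.0, -0.01], [-0.99, -0.02, -0.11], [0.11, 0.01, -0.99]]
scene [[367.5, 0.0, 256.9], [0.0, 367.5, 187.8], [0.0, 0.0, 1.0]] [0.017 0.582 0.6  ] [[-0.8, -0.6, 0.01], [-0.34, 0.44, -0.83], [0.49, -0.67, -0.55]]
{'time': 0.1, 'q': [-71.447, 5.01, 10.04, 95.099, -0.001, 90.001], 'qd': [0.013, -0.032, 0.115, 0.076, -0.046, -0.082], 'joint_efforts': [0.0, -52.156, 46.565, 0.016, 0.0, 0.0], 'ee_pos': [0.175, -0.521, 0.231], 'tcp_rot': [-179.931, 0.001, 18.552], 'wrist_force': [0.721, -0.0, 0.345], 'torque': [0.057, -0.007, -0.057], 'grasp_force': 0.0, 'opening': 0.085}
```

View pics/top1.png

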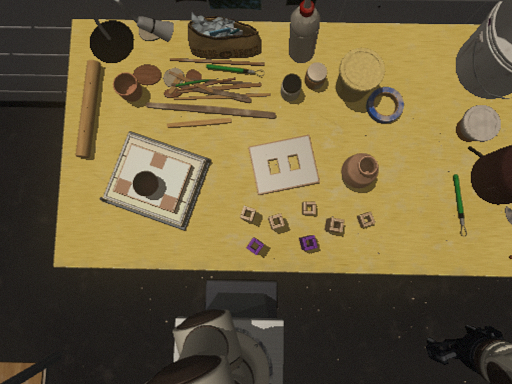

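View pics/scene1.png

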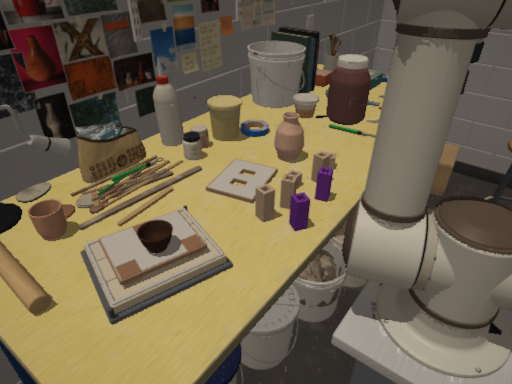

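The top view shows the hearth at (156,180), the upper shelf at (284,165) and the vase at (360,171). Five buff props stand at (248,214), (278,222), (309,208), (337,226) and (366,219), with two purple look-alikes at (257,246) and (309,243). Next I'll measure them from depth.

```bash
python3 - <<'E'
from h import *
im,d=load('top');P=pts('top',d)
cv2.imwrite('pics/crop1.png',cv2.resize(im[125:260,235:395][:,:,::-1],None,fx=5,fy=4.4,interpolation=cv2.INTER_CUBIC)[:600,:800])
print('table z',np.median(P[100:110,60:75,2]),np.median(P[255:265,350:400,2]),P[130,230],P[200,400])
for (u,v) in [(248,214),(278,222),(309,208),(337,226),(366,219),(257,246),(309,243)]:
    w=P[v-14:v+15,u-14:u+15].reshape(-1,3)
    w=w[(w[:,2]>.02)]
    zt=np.percentile(w[:,2],90); t=w[abs(w[:,2]-zt)<.012]
    r=cv2.minAreaRect((t[:,:2]*1000).astype(np.float32))
    print((u,v),'z',round(zt*1000,1),len(t),np.round(r[0],1),np.round(r[1],1),round(r[2],1), im[v-5:v+6,u-8:u+9].reshape(-1,3).mean(0).round())
# shelf, hearth, vase by height
def top(u0,u1,v0,v1,za,zb,lab):
    w=P[v0:v1,u0:u1]; m=(w[...,2]>za)&(w[...,2]<zb); t=w[m]
    r=cv2.minAreaRect((t[:,:2]*1000).astype(np.float32)); print(lab,len(t),np.median(t[:,2]).round(4),np.round(r[0],1),np.round(r[1],1),round(r[2],2),t.mean(0).round(4))
top(245,325,130,198,.006,.02,'upper'); top(100,215,130,230,.05,.066,'lower')
top(100,215,130,230,.07,.12,'bowl'); top(335,390,145,195,.145,.17,'vase rim');top(335,390,145,195,.03,.17,'vase all')
E
```

```text
table z -0.0008347614002356008 0.00041021719412409694 [ 0.71911572  0.01211458 -0.00131616] [ 5.10865062e-01 -5.06212304e-01  4.64943373e-04]
(248, 214) z 93.4 127 [458.5 -50.5] [35.3 35.5] 72.4 [139. 116.  81.]
(278, 222) z 92.5 131 [ 438.6 -131.1] [35.9 35.2] 19.3 [131. 109.  75.]
(309, 208) z 43.3 124 [ 481.8 -227.5] [34.8 35.7] 89.3 [142. 117.  80.]
(337, 226) z 92.6 141 [ 431.6 -297.9] [36.  36.1] 78.8 [126. 103.  71.]
(366, 219) z 42.4 133 [ 451.1 -396.2] [36.3 36.8] 19.1 [134. 110.  75.]
(257, 246) z 94.3 128 [368.9 -72. ] [35.9 35.1] 57.1 [102.  70.  82.]
(309, 243) z 92.7 134 [ 381.  -222.9] [35.2 36. ] 15.7 [84. 51. 80.]
upper 2837 0.013 [ 614.7 -149.8] [206.8 223.8] 0.12 [ 0.6129 -0.1541  0.013 ]
lower 2824 0.0592 [559.4 230.1] [190.9 150.3] 71.62 [0.5611 0.2253 0.0592]
bowl 487 0.0861 [535.9 234.6] [68.3 70.8] 0.27 [0.5381 0.2403 0.0887]
vase rim 104 0.1502 [ 588.2 -368.8] [49.  48.3] 0.22 [ 0.59   -0.3717  0.1501]
vase all 995 0.1061 [ 586.4 -365.1] [90.3 90.7] 85.04 [ 0.5835 -0.3604  0.099 ]
```

View pics/crop1.png

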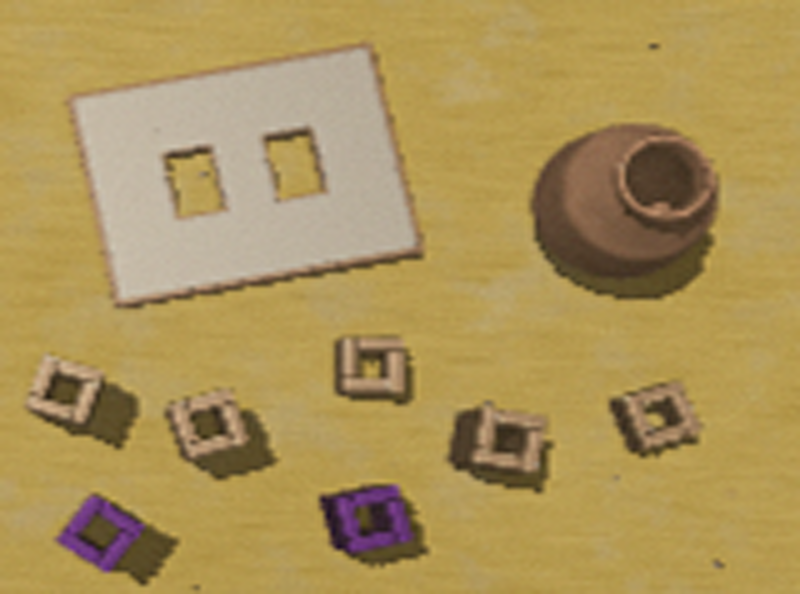

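Tall props (measured tops at about 93 mm): A (248,214), B (278,222) and D (337,226). The ones at (309,208) and (366,219) measure about 43 mm, so they're the short props. (257,246) and (309,243) are purple look-alikes. The enlarged crop confirms this: the three wanted props are buff and cast long shadows. Next come the shelf poses and a second-view check.

```bash
cat >> h.py <<'E'
def ray(name,uv,z):
    p=bot.camera_params(name);K,R,t=[np.array(p[k]) for k in 'KRt']
    uv=np.atleast_2d(np.asarray(uv,float)); c=np.c_[(uv-[K[0,2],K[1,2]])/[K[0,0],K[1,1]],np.ones(len(uv))]@R
    o=-R.T@t; return (o+c*((z-o[2])/c[:,2])[:,None])[:,:2]*1000
def rect(name,mask,z):
    # mask -> filled quad corner lines -> plane rect (mm)
    c=max(cv2.findContours(mask.astype(np.uint8),cv2.RETR_EXTERNAL,cv2.CHAIN_APPROX_NONE)[0],key=cv2.contourArea)[:,0]
    return ray(name,c,z)
def desc(p):
    r=cv2.minAreaRect(p.astype(np.float32)); b=cv2.boxPoints(r); e=b[1]-b[0]; f=b[2]-b[1]
    L=e if np.hypot(*e)>np.hypot(*f) else f
    return np.round(r[0],1),np.round(r[1],1),'long-axis',round(np.degrees(np.arctan2(L[1],L[0]))%180,2)
E
python3 - <<'E'
from h import *
for n,ub,lb in(('top',(240,330,128,200),(95,218,125,232)),('scene',(200,285,155,205),(75,235,205,320))):
    im,d=load(n);P=pts(n,d);hsv=cv2.cvtColor(im,cv2.COLOR_RGB2HSV)
    yel=(hsv[...,1]>110)
    for lab,b,za,zb,z in(('upper',ub,-.01,.03,.012),('lower',lb,.05,.12,.058)):
        m=np.zeros(d.shape,bool);s=np.s_[b[2]:b[3],b[0]:b[1]]
        m[s]=(P[s][...,2]>za)&(P[s][...,2]<zb)
        if lab=='upper': m&=(hsv[...,1]<90)&(hsv[...,2]>90)
        p=rect(n,m,z);print(n,lab,*desc(p))
        if lab=='upper':
            cs,h=cv2.findContours(m.astype(np.uint8),cv2.RETR_CCOMP,cv2.CHAIN_APPROX_NONE)
            for i,c in enumerate(cs):
                if h[0][i][3]>=0 and len(c)>15: print('  slot',*desc(ray(n,c[:,0],z)))
    if n=='top':
        m=np.zeros(d.shape,bool);s=np.s_[128:232,95:218]
        m[s]=(P[s][...,2]>.05)&(P[s][...,2]<.066)&(hsv[s][...,1]>60)&(hsv[s][...,2]>70)
        k,l,st,c=cv2.connectedComponentsWithStats(m.astype(np.uint8))
        for i in range(1,k):
            if st[i,4]>40: print('patch',st[i,4],c[i].round(1),ray(n,c[i],.058).round(1), desc(ray(n,np.argwhere(l==i)[:,::-1],.058)))
    else:
        for c in [(458,-50),(438.6,-131),(431.6,-298),(482,-227),(451,-396)]:
            pass
    # second view of props: depth points at top
im,d=load('scene');P=pts('scene',d)
for x,y,z in [(458.5,-50.5,90),(438.6,-131.1,90),(431.6,-297.9,90),(481.8,-227.5,40)]:
    t=P[(abs(P[...,0]*1000-x)<28)&(abs(P[...,1]*1000-y)<28)&(abs(P[...,2]*1000-z)<5)]
    print('scene prop',len(t),(t.mean(0)*1000).round(1) if len(t) else '',desc(t[:,:2]*1000) if len(t)>5 else '')
t=P[(abs(P[...,0]-.588)<.04)&(abs(P[...,1]+.369)<.04)&(P[...,2]>.147)];print('vase rim',desc(t[:,:2]*1000),t[:,2].max())
E
```

```text
top upper [ 613.1 -152.9] [144.6 185.7] long-axis 102.4
  slot [ 605.8 -121.5] [51.  38.1] long-axis 12.45
  slot [ 619.7 -183.2] [50.5 35.2] long-axis 12.45
top lower [559.  229.5] [191.3 149.8] long-axis 71.65
patch 848 [151.7 181. ] [[547.7 230.8]] (array([559. , 229.6]), array([191. , 149.8]), 'long-axis', np.float32(71.65))
scene upper [ 609.7 -151.1] [146.7 188.2] long-axis 102.65
  slot [ 602.6 -120.7] [47.7 33.3] long-axis 13.04
  slot [ 616.3 -184.3] [46.6 40.3] long-axis 11.51
scene lower [551.2 234.9] [189.4 157.9] long-axis 71.69
scene prop 123 [454.3 -46.4  88.9] (array([455.5, -47.4]), array([37., 38.]), 'long-axis', np.float32(164.83))
scene prop 105 [ 434.3 -126.1   89. ] (array([ 434.8, -127.4]), array([35.2, 36.4]), 'long-axis', np.float32(109.04))
scene prop 80 [ 428.  -292.8   88.9] (array([ 427.9, -294.5]), array([37.1, 36.8]), 'long-axis', np.float32(75.48))
scene prop 52 [ 478.2 -232.3   39.3] (array([ 478.1, -228.2]), array([36.1, 30.7]), 'long-axis', np.float32(2.73))
vase rim (array([ 586. , -366.3]), array([49. , 52.2]), 'long-axis', np.float32(108.31)) 0.15250841741516988
```

```bash
python3 - <<'E'
from h import *
im,d=load('top');p=bot.camera_params('top');K,R,t=[np.array(p[k]) for k in 'KRt']
c0=np.array([559,229.5]);a=np.radians(-18.35);Rz=np.array([[np.cos(a),-np.sin(a)],[np.sin(a),np.cos(a)]])
hsv=cv2.cvtColor(im,cv2.COLOR_RGB2HSV).astype(int)
for l in [(-52,70),(-52,-70),(52,0),(52,70),(52,-70),(-20,0)]:
    w=c0+Rz@l; q=K@(R@np.r_[w/1000,.058]+t); u,v=(q[:2]/q[2]).round().astype(int)
    print(l,w.round(1),(u,v),im[v-2:v+3,u-2:u+3].reshape(-1,3).mean(0).round())
    if l in[(-52,70),(-52,-70),(52,0)]:
        m=np.zeros(d.shape,np.uint8);m[v-10:v+11,u-10:u+11]=(im[v-10:v+11,u-10:u+11,0].astype(int)-im[v-10:v+11,u-10:u+11,2])>38
        n,lab,st,c=cv2.connectedComponentsWithStats(m);i=1+np.argmax(st[1:,4]);print('  patch',st[i,4],ray('top',c[i],.058).round(1))
E
```

```text
(-52, 70) [531.7 312.3] (np.int64(123), np.int64(186)) [158. 121.  91.]
  patch 314 [[528.7 319.9]]
(-52, -70) [487.6 179.4] (np.int64(168), np.int64(202)) [162. 125.  95.]
  patch 286 [[482.  181.6]]
(52, 0) [608.4 213.1] (np.int64(159), np.int64(161)) [161. 124.  94.]
  patch 258 [[614.5 211.7]]
(52, 70) [630.4 279.6] (np.int64(136), np.int64(153)) [203. 196. 177.]
(52, -70) [586.3 146.7] (np.int64(181), np.int64(168)) [203. 199. 180.]
(-20, 0) [540.  235.8] (np.int64(150), np.int64(184)) [55. 44. 32.]
```

Emit:
step_arm(
  targets=[
    [0.7,[40,70,0],[0,0,0.137]],
    [0.7,[75,120,0],[0,0,0.274]],
    [0.7,[110,170,0],[0,0,0.411]],
    [0.7,[145,220,0],[0,0,0.548]],
    [0.7,[180,270,0],[0,0,0.685]],
    [0.7,[205,315,0],[0,0,0.822]],
    [0.7,[232,360,0],[0,0,0.959]],
    [0.7,[255,400,0],[0,0,0.959]],
  ],
)

```text
time: 0.9
ee_pos: [0.392, -0.1833, 0.2312]
tcp_rot: [180.0, 0.0, 73.8]
wrist_force: [1.2, -1.0, -0.1]
opening: 0.0598
grasp_force: 0.0
```

Emit:
step_arm(
  targets=[
    [0.7,[0,0,0],[0,0,0]],
    [0.7,[0,0,0],[0,0,0]],
    [0.7,[0,0,0],[0,0,0]],
  ],
)

```text
time: 1.2
ee_pos: [0.3911, -0.1857, 0.2311]
tcp_rot: [-180.0, 0.0, 73.5]
wrist_force: [0.6, 0.6, 0.6]
opening: 0.0595
grasp_force: 0.0
```

Emit:
step_arm(
  targets=[
    [0.7,[20,40,0],[0,0,0]],
    [0.7,[40,80,0],[0,0,0]],
    [0.7,[66,137,-30],[0,0,0]],
    [0.7,[66,137,-60],[0,0,0]],
    [0.7,[66,137,-100],[0,0,0]],
    [0.7,[66,137,-100],[0,0,0]],
  ],
)

```text
time: 1.8
ee_pos: [0.4546, -0.0489, 0.1262]
tcp_rot: [-179.5, 0.1, 73.4]
wrist_force: [-0.2, 0.1, -0.6]
opening: 0.0598
grasp_force: 0.0
```

Emit:
step_arm(
  targets=[
    [0.7,[0,0,-40],[0,0,0]],
    [0.7,[0,0,-80],[0,0,0]],
    [0.7,[0,0,-80],[0,0,0]],
    [0.3,[0,0,-80],[0,0,0]],
    [0.3,[0,0,-80],[0,0,0]],
    [0.3,[0,0,-80],[0,0,0]],
    [0.3,[0,0,-80],[0,0,0]],
    [0.3,[0,0,-80],[0,0,0]],
  ],
  force=40,
)

```text
time: 2.6
ee_pos: [0.4589, -0.0488, 0.0542]
tcp_rot: [179.8, 0.0, 73.5]
wrist_force: [-1.5, -2.5, 8.3]
opening: 0.0355
grasp_force: 45.4
```

Emit:
step_arm(
  targets=[
    [0.3,[0,0,25],[0,0,0]],
    [0.3,[0,0,60],[0,0,0]],
    [0.3,[0,0,95],[0,0,0]],
    [0.3,[0,0,130],[0,0,0]],
    [0.3,[8,40,130],[0,0,0]],
    [0.3,[16,80,130],[0,0,0]],
    [0.3,[24,120,130],[0,0,-0.032]],
    [0.3,[32,160,130],[0,0,-0.032]],
  ],
)

```text
time: 3.4
ee_pos: [0.4899, 0.1134, 0.1831]
tcp_rot: [179.9, -0.1, 71.6]
wrist_force: [0.3, -0.5, -1.2]
opening: 0.0357
grasp_force: 44.2
```

Emit:
step_arm(
  targets=[
    [0.3,[8,40,0],[0,0,0]],
    [0.3,[16,80,0],[0,0,0]],
    [0.3,[24,120,0],[0,0,0]],
    [0.3,[32,160,0],[0,0,0]],
    [0.3,[38,190,0],[0,0,0]],
    [0.3,[41,202,0],[0,0,0]],
    [0.3,[41,202,-20],[0,0,0]],
    [0.3,[41,202,-20],[0,0,0]],
  ],
)

```text
time: 4.2
ee_pos: [0.5299, 0.3134, 0.1597]
tcp_rot: [-179.9, 0.1, 71.7]
wrist_force: [0.8, 0.8, -2.6]
opening: 0.0353
grasp_force: 44.1
```

```bash
python3 - <<'E'
from h import *
snap('scene','s2.png');o=bot.get_obs();print({k:np.round(o[k],4).tolist() for k in('ee_pos','tcp_rot','wrist_force','opening')})
E
```

```text
{'ee_pos': [0.53, 0.3131, 0.1611], 'tcp_rot': [-179.9416, 0.0789, 71.6559], 'wrist_force': [-0.669, -0.4824, -0.9596], 'opening': 0.0357}
```

View pics/s2.png

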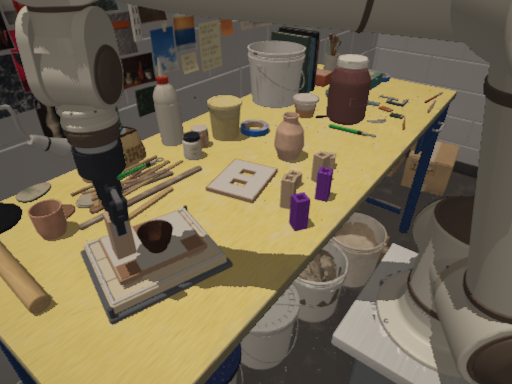

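The scene view shows prop A hanging upright from the gripper above the near-left patch (around (120,245)), and the bowl at (155,236) is clear. I'll lower it now.

Emit:
step_arm(
  targets=[
    [0.3,[0,0,-20],[0,0,0]],
    [0.3,[0,0,-38],[0,0,0]],
    [0.3,[0,0,-46],[0,0,0]],
    [0.3,[0,0,-48],[0,0,0]],
    [0.3,[0,0,-48],[0,0,0]],
    [0.3,[0,0,-48],[0,0,0]],
  ],
)

```text
time: 4.85
ee_pos: [0.5309, 0.3138, 0.1146]
tcp_rot: [179.9, -0.1, 71.7]
wrist_force: [-0.2, 0.2, -1.2]
opening: 0.0356
grasp_force: 44.2
```

Emit:
step_arm(
  targets=[
    [0.3,[0,0,-1],[0,0,0]],
    [0.3,[0,0,-2],[0,0,0]],
    [0.3,[0,0,-3],[0,0,0]],
    [0.3,[0,0,-3],[0,0,0]],
    [0.3,[0,0,-3],[0,0,0]],
  ],
)

```text
time: 5.35
ee_pos: [0.5307, 0.314, 0.1123]
tcp_rot: [179.9, -0.1, 71.7]
wrist_force: [-3.3, -0.6, 9.2]
opening: 0.0355
grasp_force: 45.5
```

Emit:
step_arm(
  targets=[
    [0.65,[0,0,0],[0,0,0]],
    [0.65,[0,0,0],[0,0,0]],
    [0.65,[0,0,0],[0,0,0]],
    [0.65,[0,0,0],[0,0,0]],
    [0.65,[0,0,30],[0,0,0]],
    [0.65,[0,0,70],[0,0,0]],
    [0.7,[-20,-40,90],[0,0,-0.14]],
    [0.7,[-35,-80,90],[0,0,-0.28]],
  ],
)

```text
time: 6.15
ee_pos: [0.4959, 0.234, 0.2031]
tcp_rot: [179.9, -0.2, 55.4]
wrist_force: [1.4, -0.6, 0.2]
opening: 0.0596
grasp_force: 0.0
```

Emit:
step_arm(
  targets=[
    [0.7,[-10,-45,0],[0,0,-0.14]],
    [0.7,[-15,-90,0],[0,0,-0.28]],
    [0.7,[-20,-135,0],[0,0,-0.42]],
    [0.7,[-30,-180,0],[0,0,-0.56]],
    [0.7,[-38,-225,0],[0,0,-0.634]],
    [0.7,[-46,-270,0],[0,0,-0.634]],
    [0.7,[-55,-315,0],[0,0,-0.634]],
    [0.7,[-58,-363,0],[0,0,-0.634]],
  ],
)

```text
time: 6.95
ee_pos: [0.4365, -0.1308, 0.2006]
tcp_rot: [180.0, -0.0, 19.3]
wrist_force: [1.8, 1.0, -0.3]
opening: 0.0597
grasp_force: 0.0
```

```bash
cat >> h.py <<'E'
def topface(x,y,z,name='top',w=30,tol=8):
    im,d=load(name);P=pts(name,d)*1000
    t=P[(abs(P[...,0]-x)<w)&(abs(P[...,1]-y)<w)&(abs(P[...,2]-z)<tol)]
    return len(t),t[:,2].mean().round(1),desc(t[:,:2])
E
python3 - <<'E'
from h import *
for n in('top','scene'):
    im,d=snap(n)
    for a in[(530,314,148),(437,-130,90),(430,-296,90)]:
        try: print(n,topface(*a,n))
        except Exception as e: print(n,a,e)
n='top';im,d=load(n);P=pts(n,d)*1000
m=np.zeros(d.shape,bool);s=np.s_[125:232,95:218];m[s]=(P[s][...,2]>50)&(P[s][...,2]<68);print(desc(rect(n,m,.058)))
print(bot.get_obs()['ee_pos'],bot.get_obs()['tcp_rot'])
cv2.imwrite('pics/t3.png',cv2.resize(im[120:240,90:230][:,:,::-1],None,fx=4,fy=4,interpolation=cv2.INTER_CUBIC))
E
```

```text
top (155, np.float64(147.8), (array([533.4, 311.8]), array([37.2, 35.5]), 'long-axis', np.float32(70.66)))
top (0, np.float64(nan), (array([0., 0.]), array([0., 0.]), 'long-axis', np.float32(0.0)))
top (60, np.float64(89.8), (array([ 429.2, -309.4]), array([16.8, 35.5]), 'long-axis', np.float32(161.72)))
scene (287, np.float64(146.1), (array([529.5, 314.6]), array([36.3, 38.7]), 'long-axis', np.float32(163.56)))
scene (125, np.float64(88.3), (array([ 434.6, -127.3]), array([35. , 41.4]), 'long-axis', np.float32(109.31)))
scene (103, np.float64(87.9), (array([ 428.5, -294.4]), array([38.2, 36.1]), 'long-axis', np.float32(79.57)))
(array([559. , 229.5]), array([191.3, 149.8]), 'long-axis', np.float32(71.65))
[ 0.43658377 -0.13377909  0.20020585] [1.79935258e+02 1.73542258e-02 1.89539084e+01]h.py:30: RuntimeWarning: Mean of empty slice.
  return len(t),t[:,2].mean().round(1),desc(t[:,:2])
  ret = ret.dtype.type(ret / rcount)
```

View pics/t3.png

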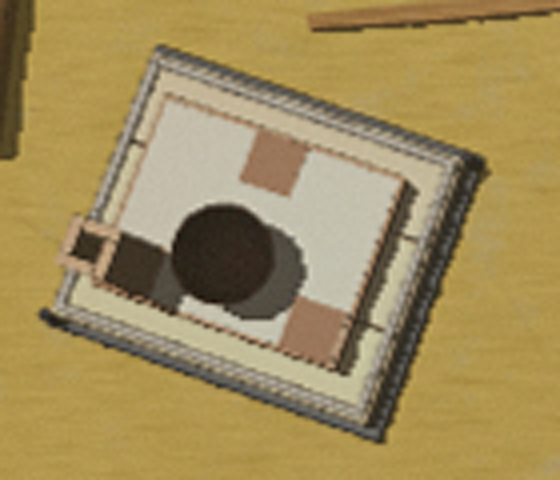

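The crop shows prop A upright on its patch (top at about (85,245) in the crop, leaning outward only from perspective). By camera it sits within about 2 mm of the patch centre, and the bowl hasn't moved. On to prop B.

Emit:
step_arm(
  targets=[
    [0.7,[0,0,-10],[0,0,0]],
    [0.7,[0,0,-30],[0,0,0]],
    [0.7,[0,0,-50],[0,0,0]],
    [0.7,[0,0,-50],[0,0,0]],
    [0.7,[0,0,-50],[0,0,0]],
  ],
)

```text
time: 7.55
ee_pos: [0.4374, -0.1281, 0.1502]
tcp_rot: [-180.0, 0.0, 19.4]
wrist_force: [0.4, 1.0, 0.1]
opening: 0.0597
grasp_force: 0.0
```

Emit:
step_arm(
  targets=[
    [0.7,[-1,1,-35],[0,0,0]],
    [0.7,[-1,1,-70],[0,0,0]],
    [0.7,[-1,1,-98],[0,0,0]],
    [0.7,[-1,1,-98],[0,0,0]],
    [0.3,[-1,1,-98],[0,0,0]],
    [0.3,[-1,1,-98],[0,0,0]],
    [0.3,[-1,1,-98],[0,0,0]],
    [0.3,[-1,1,-98],[0,0,0]],
  ],
)

```text
time: 8.35
ee_pos: [0.4378, -0.1285, 0.0546]
tcp_rot: [179.9, -0.2, 19.3]
wrist_force: [-0.6, 0.6, 8.6]
opening: 0.0357
grasp_force: 42.3
```

Emit:
step_arm(
  targets=[
    [0.3,[0,0,0],[0,0,0]],
    [0.3,[0,0,25],[0,0,0]],
    [0.3,[0,0,60],[0,0,0]],
    [0.3,[0,0,95],[0,0,0]],
    [0.3,[0,0,130],[0,0,0]],
    [0.3,[18,36,130],[0,0,-0.1]],
    [0.3,[36,73,130],[0,0,-0.2]],
    [0.3,[54,109,130],[0,0,-0.3]],
  ],
)

```text
time: 9.15
ee_pos: [0.4913, -0.0181, 0.1838]
tcp_rot: [180.0, -0.1, 1.8]
wrist_force: [1.2, -0.3, -1.2]
opening: 0.0356
grasp_force: 41.3
```

Emit:
step_arm(
  targets=[
    [0.3,[18,36,0],[0,0,-0.1]],
    [0.3,[36,73,0],[0,0,-0.2]],
    [0.3,[54,110,0],[0,0,-0.3]],
    [0.3,[72,146,0],[0,0,-0.356]],
    [0.3,[90,182,0],[0,0,-0.356]],
    [0.3,[105,215,0],[0,0,-0.356]],
    [0.3,[116,234,0],[0,0,-0.356]],
    [0.3,[116,234,-20],[0,0,-0.356]],
  ],
)

```text
time: 9.95
ee_pos: [0.5192, -0.115, 0.1801]
tcp_rot: [-177.7, 0.0, -13.7]
wrist_force: [-0.1, 0.4, -2.8]
opening: 0.0354
grasp_force: 41.2
```

Emit:
step_arm(
  targets=[
    [0.3,[0,0,-10],[0,0,0]],
    [0.3,[0,0,-20],[0,0,0]],
    [0.3,[0,0,-30],[0,0,0]],
    [0.3,[0,0,-30],[0,0,0]],
  ],
)

```text
time: 10.35
ee_pos: [0.5182, -0.1137, 0.1472]
tcp_rot: [-177.7, 0.3, -13.6]
wrist_force: [-0.8, -0.1, -2.4]
opening: 0.0356
grasp_force: 41.2
```

```bash
python3 - <<'E'
from h import *
o=bot.get_obs();print({k:np.round(o[k],4).tolist() for k in('ee_pos','tcp_rot','wrist_force','opening','time')})
E
```

```text
{'ee_pos': [0.5182, -0.1137, 0.1472], 'tcp_rot': [-177.6539, 0.2665, -13.5792], 'wrist_force': [-0.8181, -0.1371, -2.3986], 'opening': 0.0356, 'time': 10.35}
```

The arm didn't go where I sent it, so I'll stop and look.

```bash
python3 - <<'E'
from h import *
o=bot.get_obs();print({k:np.round(o[k],2).tolist() for k in('q','qd','joint_efforts','torque')}); snap('scene','s4.png'); snap('top')
E
```

```text
{'q': [-13.64, 1.68, -2.7, 85.89, 2.35, 179.94], 'qd': [-0.17, -0.45, 2.11, 1.46, 0.02, -0.01], 'joint_efforts': [-0.04, -50.28, 47.97, -0.44, 0.15, 0.0], 'torque': [-0.01, 0.0, -0.01]}
```

View pics/s4.png

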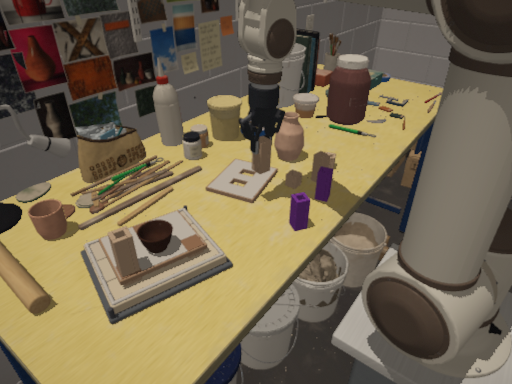

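The cause is joint 6 at its limit: q6 = 180 + q1 − yaw. So B goes to the (-52,-70) patch with the tool at yaw 71.65, and later grasps will use the half-turn-equivalent yaw.

```bash
cat >> h.py <<'E'
from scipy.spatial.transform import Rotation as Ro
def go(x,y,z,yaw):
    o=bot.get_obs();T=Ro.from_euler('xyz',[180,0,yaw],degrees=True);C=Ro.from_euler('xyz',o['tcp_rot'],degrees=True)
    print('at',np.round(np.array(o['ee_pos'])*1000,1),np.round(o['tcp_rot'],2),'shift',np.round(np.array([x,y,z])-np.array(o['ee_pos'])*1000,1),'rv',(T*C.inv()).as_rotvec().round(4))
E
python3 -c "
from h import *
go(485.1,181.3,185,71.65)"
```

```text
at [ 518.8 -114.   149.1] [-1.7766e+02  1.3000e-01 -1.3600e+01] shift [-33.7 295.3  35.9] rv [-0.0381 -0.024   1.4877]
```

Emit:
step_arm(
  targets=[
    [0.3,[0,0,20],[-0.0034,-0.0021,0.13]],
    [0.3,[0,0,36],[-0.0067,-0.0042,0.26]],
    [0.3,[-4,40,36],[-0.01,-0.0063,0.39]],
    [0.3,[-8,80,36],[-0.0134,-0.0084,0.52]],
    [0.3,[-13,120,36],[-0.0167,-0.0105,0.65]],
    [0.3,[-18,160,36],[-0.02,-0.0126,0.78]],
    [0.3,[-22,195,36],[-0.0233,-0.0147,0.91]],
    [0.3,[-26,230,36],[-0.0267,-0.0168,1.04]],
  ],
)

```text
time: 11.25
ee_pos: [0.4928, 0.1173, 0.1861]
tcp_rot: [-179.4, -0.4, 46.3]
wrist_force: [0.6, -1.0, -0.9]
opening: 0.0354
grasp_force: 41.4
```

Emit:
step_arm(
  targets=[
    [0.3,[0,0,0],[0,0,0]],
    [0.3,[0,0,0],[0,0,0]],
  ],
)

```text
time: 11.45
ee_pos: [0.493, 0.1163, 0.1859]
tcp_rot: [-179.3, -0.4, 46.0]
wrist_force: [-1.0, 0.8, -1.9]
opening: 0.0356
grasp_force: 41.4
```

```bash
python3 -c "
from h import *
go(485.1,181.3,150,71.65)"
```

```text
at [493.  116.3 185.9] [-179.35   -0.41   46.03] shift [ -7.9  65.  -35.9] rv [-0.0121 -0.0061  0.4472]
```

Emit:
step_arm(
  targets=[
    [0.3,[-2,16,0],[-0.0034,-0.0017,0.125]],
    [0.3,[-4,35,0],[-0.0067,-0.0034,0.25]],
    [0.3,[-6,52,0],[-0.01,-0.005,0.37]],
    [0.3,[-8,65,-5],[-0.0121,-0.0061,0.447]],
    [0.3,[-8,65,-36],[-0.0121,-0.0061,0.447]],
    [0.3,[-8,65,-60],[-0.0121,-0.0061,0.447]],
    [0.3,[-8,65,-60],[-0.0121,-0.0061,0.447]],
    [0.3,[-8,65,-60],[-0.0121,-0.0061,0.447]],
  ],
)

```text
time: 12.25
ee_pos: [0.4853, 0.1798, 0.1261]
tcp_rot: [-180.0, 0.0, 71.5]
wrist_force: [0.8, -0.4, -0.6]
opening: 0.0359
grasp_force: 41.3
```

```bash
python3 -c "
from h import *
go(485.1,181.3,112,71.65)"
```

```text
at [485.3 179.8 126.1] [-1.7997e+02  3.0000e-02  7.1470e+01] shift [ -0.2   1.5 -14.1] rv [ 0.0004 -0.0007  0.0031]
```

Emit:
step_arm(
  targets=[
    [0.3,[0,1,-8],[0,0,0.003]],
    [0.3,[0,1,-11],[0,0,0.003]],
    [0.3,[0,1,-12],[0,0,0.003]],
    [0.3,[0,1,-13],[0,0,0.003]],
    [0.3,[0,1,-14],[0,0,0.003]],
    [0.3,[0,1,-15],[0,0,0.003]],
    [0.3,[0,1,-15],[0,0,0.003]],
    [0.3,[0,1,-15],[0,0,0.003]],
  ],
)

```text
time: 13.05
ee_pos: [0.4854, 0.1817, 0.1125]
tcp_rot: [179.9, -0.0, 71.8]
wrist_force: [-3.5, -2.1, 11.0]
opening: 0.0352
grasp_force: 42.9
```

Emit:
step_arm(
  targets=[
    [0.65,[0,0,0],[0,0,0]],
    [0.65,[0,0,0],[0,0,0]],
    [0.65,[0,0,0],[0,0,0]],
    [0.65,[0,0,0],[0,0,0]],
    [0.65,[0,0,30],[0,0,0]],
    [0.65,[0,0,70],[0,0,0]],
    [0.7,[0,-40,90],[0,0,0.14]],
    [0.7,[0,-80,90],[0,0,0.28]],
  ],
)

```text
time: 13.85
ee_pos: [0.486, 0.1016, 0.2036]
tcp_rot: [179.8, -0.0, 88.2]
wrist_force: [1.0, -0.4, -0.5]
opening: 0.0597
grasp_force: 0.0
```

Emit:
step_arm(
  targets=[
    [0.7,[-8,-45,0],[0,0,0.14]],
    [0.7,[-15,-90,0],[0,0,0.28]],
    [0.7,[-22,-135,0],[0,0,0.42]],
    [0.7,[-29,-180,0],[0,0,0.56]],
    [0.7,[-36,-225,0],[0,0,0.7]],
    [0.7,[-42,-265,0],[0,0,0.84]],
    [0.7,[-48,-305,0],[0,0,0.98]],
    [0.7,[-54,-340,0],[0,0,1.12]],
  ],
)

```text
time: 14.65
ee_pos: [0.431, -0.2378, 0.2004]
tcp_rot: [-180.0, 0.0, 148.4]
wrist_force: [1.1, -0.3, -1.3]
opening: 0.0599
grasp_force: 0.0
```

Emit:
step_arm(
  targets=[
    [0.7,[-1,-15,0],[0,0,0.12]],
    [0.7,[-2,-30,0],[0,0,0.24]],
    [0.7,[-2,-40,0],[0,0,0.265]],
    [0.7,[-2,-40,0],[0,0,0.265]],
  ],
)

```text
time: 15.05
ee_pos: [0.4294, -0.2768, 0.2]
tcp_rot: [-180.0, -0.0, 163.2]
wrist_force: [-0.0, 0.6, -0.0]
opening: 0.0599
grasp_force: 0.0
```

```bash
python3 - <<'E'
from h import *
go(429,-295.5,52,167)
for n in('top','scene'):
    im,d=snap(n,n+'5.png')
    for a in[(530,314,148),(485,181,148),(430,-296,90)]:
        try: print(n,topface(*a,n))
        except Exception as e: print(n,a,e)
E
```

```text
at [ 429.4 -276.8  200. ] [-1.7998e+02 -1.0000e-02  1.6323e+02] shift [  -0.4  -18.7 -148. ] rv [ 0.0004 -0.0002  0.0658]
top (158, np.float64(147.8), (array([533.3, 311.4]), array([38.4, 35.4]), 'long-axis', np.float32(70.8)))
top (149, np.float64(148.0), (array([488.7, 178.5]), array([37.6, 35.1]), 'long-axis', np.float32(72.63)))
top (23, np.float64(89.9), (array([ 421.1, -285. ]), array([14.6, 11. ]), 'long-axis', np.float32(89.0)))
scene (287, np.float64(146.2), (array([530. , 314.1]), array([36.4, 39. ]), 'long-axis', np.float32(160.93)))
scene (227, np.float64(146.2), (array([484.9, 181.2]), array([35.9, 38.4]), 'long-axis', np.float32(162.51)))
scene (103, np.float64(87.8), (array([ 428.3, -294.3]), array([37.8, 36.1]), 'long-axis', np.float32(76.54)))
```

Emit:
step_arm(
  targets=[
    [0.7,[0,-19,-20],[0,0,0.066]],
    [0.7,[0,-19,-60],[0,0,0.066]],
    [0.7,[0,-19,-100],[0,0,0.066]],
    [0.7,[0,-19,-148],[0,0,0.066]],
    [0.7,[0,-19,-148],[0,0,0.066]],
    [0.3,[0,-19,-148],[0,0,0.066]],
    [0.3,[0,-19,-148],[0,0,0.066]],
    [0.3,[0,-19,-148],[0,0,0.066]],
  ],
)

```text
time: 15.95
ee_pos: [0.431, -0.2956, 0.0552]
tcp_rot: [-179.9, 0.2, 167.1]
wrist_force: [1.1, 1.0, 5.4]
opening: 0.0354
grasp_force: 44.2
```

Emit:
step_arm(
  targets=[
    [0.3,[0,0,0],[0,0,0]],
    [0.3,[0,0,0],[0,0,0]],
    [0.3,[0,0,25],[0,0,0]],
    [0.3,[0,0,60],[0,0,0]],
    [0.3,[0,0,100],[0,0,0]],
    [0.3,[0,0,130],[0,0,0]],
    [0.3,[13,40,130],[0,0,0]],
    [0.3,[26,80,130],[0,0,-0.093]],
  ],
)

```text
time: 16.75
ee_pos: [0.4563, -0.215, 0.1848]
tcp_rot: [-180.0, 0.2, 161.6]
wrist_force: [0.7, -0.1, -2.4]
opening: 0.0352
grasp_force: 43.4
```

Emit:
step_arm(
  targets=[
    [0.3,[15,42,0],[0,0,0]],
    [0.3,[30,84,0],[0,0,0]],
    [0.3,[45,126,0],[0,0,0]],
    [0.3,[60,168,0],[0,0,0]],
    [0.3,[75,210,0],[0,0,0]],
    [0.3,[90,252,0],[0,0,0]],
    [0.3,[105,294,0],[0,0,0]],
    [0.3,[120,330,0],[0,0,0]],
  ],
)

```text
time: 17.55
ee_pos: [0.5761, 0.1175, 0.1837]
tcp_rot: [180.0, 0.1, 161.8]
wrist_force: [0.8, -0.6, -0.7]
opening: 0.0353
grasp_force: 43.4
```

```bash
python3 -c "
from h import *
go(605.9,214.9,125,161.65)"
```

```text
at [576.1 117.5 183.7] [1.7997e+02 1.1000e-01 1.6179e+02] shift [ 29.8  97.4 -58.7] rv [ 0.0002  0.0019 -0.0024]
```

Emit:
step_arm(
  targets=[
    [0.3,[12,40,0],[0,0,0]],
    [0.3,[24,80,0],[0,0,0]],
    [0.3,[30,98,0],[0,0,0]],
    [0.3,[30,98,-25],[0,0,0]],
    [0.3,[30,98,-50],[0,0,0]],
    [0.3,[30,98,-60],[0,0,0]],
    [0.3,[30,98,-60],[0,0,0]],
    [0.3,[30,98,-60],[0,0,0]],
  ],
)

```text
time: 18.35
ee_pos: [0.606, 0.2131, 0.1239]
tcp_rot: [180.0, 0.1, 161.7]
wrist_force: [-0.5, 0.4, -0.7]
opening: 0.0354
grasp_force: 43.2
```

```bash
python3 -c "
from h import *
go(605.9,214.9,112,161.65)"
```

```text
at [606.  213.1 123.9] [1.7998e+02 9.0000e-02 1.6173e+02] shift [ -0.1   1.8 -11.9] rv [ 0.0001  0.0016 -0.0015]
```

Emit:
step_arm(
  targets=[
    [0.3,[0,1,-5],[0,0,0]],
    [0.3,[0,1,-8],[0,0,0]],
    [0.3,[0,1,-9],[0,0,0]],
    [0.3,[0,1,-10],[0,0,0]],
    [0.3,[0,1,-11],[0,0,0]],
    [0.3,[0,1,-12],[0,0,0]],
    [0.3,[0,1,-12],[0,0,0]],
    [0.3,[0,1,-12],[0,0,0]],
  ],
)

```text
time: 19.15
ee_pos: [0.6059, 0.214, 0.1132]
tcp_rot: [179.9, 0.2, 161.7]
wrist_force: [-5.5, -3.5, 14.7]
opening: 0.0352
grasp_force: 45.0
```

Emit:
step_arm(
  targets=[
    [0.65,[0,0,0],[0,0,0]],
    [0.65,[0,0,0],[0,0,0]],
    [0.65,[0,0,0],[0,0,0]],
    [0.65,[0,0,0],[0,0,0]],
    [0.65,[0,0,30],[0,0,0]],
    [0.65,[0,0,70],[0,0,0]],
    [0.6,[0,-40,90],[0,0,0.14]],
    [0.588,[0,-80,90],[0,0,0.28]],
  ],
)

```text
time: 19.95
ee_pos: [0.6066, 0.1344, 0.204]
tcp_rot: [180.0, 0.3, 178.2]
wrist_force: [0.1, -0.5, 0.4]
opening: 0.0499
grasp_force: 0.0
```

Emit:
step_arm(
  targets=[
    [0.588,[0,-45,0],[0,0,0.14]],
    [0.588,[1,-90,0],[0,0,0.258]],
    [0.588,[2,-135,0],[0,0,0.258]],
    [0.588,[2,-180,0],[0,0,0.258]],
    [0.588,[3,-225,0],[0,0,0.258]],
    [0.588,[4,-270,0],[0,0,0.258]],
    [0.588,[4,-285,0],[0,0,0.258]],
    [0.588,[4,-285,0],[0,0,0.258]],
  ],
)

```text
time: 20.75
ee_pos: [0.6093, -0.1529, 0.1999]
tcp_rot: [-180.0, -0.0, -167.6]
wrist_force: [-0.1, 0.8, -0.2]
opening: 0.0503
grasp_force: 0.0
```

```bash
python3 - <<'E'
from h import *
go(610.5,-151.2,60,-167.5)
for n in('top','scene'):
    im,d=snap(n,n+'6.png')
    for a in[(530,314,148),(485,181,148),(606,215,148)]:
        print(n,topface(*a,n))
E
```

```text
at [ 609.3 -152.9  199.9] [-1.7999e+02 -1.0000e-02 -1.6760e+02] shift [   1.2    1.7 -139.9] rv [ 0.0003 -0.0001  0.0018]
top (154, np.float64(147.7), (array([533.2, 311.3]), array([36.8, 35.4]), 'long-axis', np.float32(70.67)))
top (154, np.float64(147.7), (array([488.5, 177.8]), array([37.7, 35.1]), 'long-axis', np.float32(72.69)))
top (151, np.float64(147.9), (array([607.5, 212.3]), array([36.9, 36. ]), 'long-axis', np.float32(71.36)))
scene (288, np.float64(146.2), (array([529.1, 314.4]), array([36.4, 39.3]), 'long-axis', np.float32(161.44)))
scene (229, np.float64(146.2), (array([485. , 180.3]), array([36.7, 40.1]), 'long-axis', np.float32(163.05)))
scene (207, np.float64(146.0), (array([604.3, 215.9]), array([35.5, 40.2]), 'long-axis', np.float32(162.35)))
```

View pics/scene6.png

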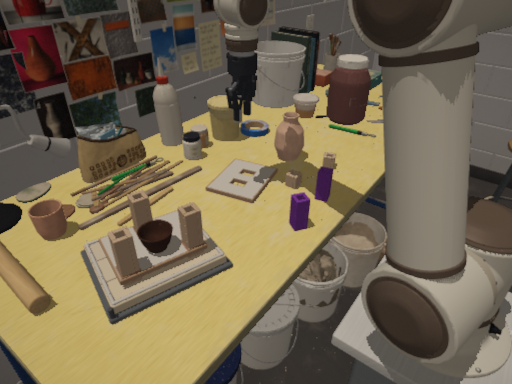

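All three props stand upright on their patches, at about (122,250), (141,208) and (190,225), and the bowl at (155,236) hasn't moved. The gripper is over the upper shelf at (243,180), so next is the web pinch.

Emit:
step_arm(
  targets=[
    [0.588,[1,1.5,-40],[0,0,0.002]],
    [0.588,[1,1.5,-85],[0,0,0.002]],
    [0.588,[1,1.5,-130],[0,0,0.002]],
    [0.588,[1,1.5,-165],[0,0,0.002]],
    [0.588,[1,1.5,-165],[0,0,0.002]],
    [0.588,[1,1.5,-165],[0,0,0.002]],
  ],
)

```text
time: 21.45
ee_pos: [0.6108, -0.1481, 0.0363]
tcp_rot: [-180.0, 0.0, -167.2]
wrist_force: [0.1, 0.6, 1.1]
opening: 0.0503
grasp_force: 0.0
```

```bash
python3 - <<'E'
from h import *
go(610.5,-151.2,4,-167.5)
im,d=snap('scene');t,_=snap('top')
a=cv2.resize(im[130:220,180:300],None,fx=4,fy=4,interpolation=cv2.INTER_CUBIC)
cv2.imwrite('pics/s7.png',a[:,:,::-1])
E
```

```text
at [ 610.8 -148.1   36.3] [-1.7999e+02  2.0000e-02 -1.6722e+02] shift [ -0.3  -3.1 -32.3] rv [ 0.0002  0.0003 -0.005 ]
```

View pics/s7.png

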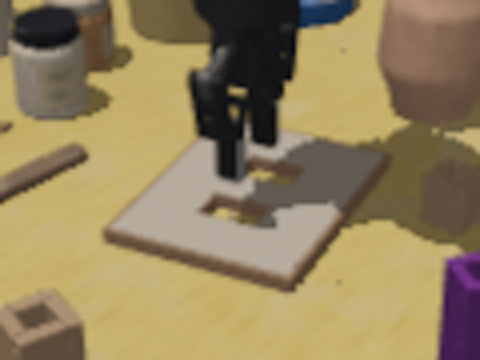

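Emit:
step_arm(
  targets=[
    [0.588,[0,-3,-10],[0,0,-0.005]],
    [0.588,[0,-3,-15],[0,0,-0.005]],
    [0.588,[0,-3,-20],[0,0,-0.005]],
    [0.588,[0,-3,-24],[0,0,-0.005]],
    [0.588,[0,-3,-26],[0,0,-0.005]],
    [0.588,[0,-3,-28],[0,0,-0.005]],
    [0.588,[0,-3,-28],[0,0,-0.005]],
  ],
)

```text
time: 22.25
ee_pos: [0.6105, -0.1524, 0.0072]
tcp_rot: [-180.0, 0.0, -167.6]
wrist_force: [0.1, -0.7, 0.3]
opening: 0.0504
grasp_force: 0.0
```

```bash
python3 - <<'E'
from h import *
go(610.5,-151.2,4,-167.5); print(bot.get_obs()['wrist_force'])
im,d=snap('scene')
a=cv2.resize(im[130:220,180:300],None,fx=4,fy=4,interpolation=cv2.INTER_CUBIC)
cv2.imwrite('pics/s8.png',a[:,:,::-1])
E
```

```text
at [ 610.5 -152.4    7.2] [-1.7998e+02  1.0000e-02 -1.6760e+02] shift [ 0.   1.2 -3.2] rv [0.0003 0.0002 0.0017]
[ 0.12035103 -0.74502412  0.27963123]
```

View pics/s8.png

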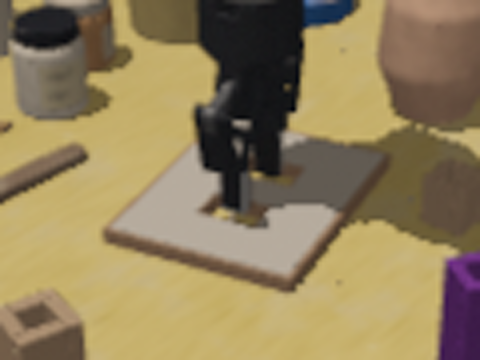

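Both fingers are in the slots, at crop (235,200) and (268,170), with no contact force. I'll close on the web.

Emit:
step_arm(
  targets=[
    [0.588,[0,1,-2],[0,0,0]],
    [0.588,[0,1,-3],[0,0,0]],
    [0.3,[0,1,-3],[0,0,0]],
    [0.3,[0,1,-3],[0,0,0]],
    [0.3,[0,1,-3],[0,0,0]],
    [0.3,[0,1,-3],[0,0,0]],
    [0.3,[0,1,-3],[0,0,0]],
  ],
  force=90,
)

```text
time: 23.0
ee_pos: [0.6107, -0.1514, 0.005]
tcp_rot: [-180.0, 0.1, -167.6]
wrist_force: [-2.5, -0.0, 5.3]
opening: 0.0308
grasp_force: 90.2
```

Emit:
step_arm(
  targets=[
    [0.3,[0,0,4],[0,0,0]],
    [0.3,[0,0,10],[0,0,0]],
    [0.3,[0,0,16],[0,0,0]],
    [0.3,[0,0,16],[0,0,0]],
  ],
)

```text
time: 23.4
ee_pos: [0.6111, -0.1515, 0.0214]
tcp_rot: [-179.9, 0.1, -167.6]
wrist_force: [0.8, -0.0, -4.3]
opening: 0.0305
grasp_force: 89.8
```

```bash
python3 - <<'E'
from h import *
o=bot.get_obs();print({k:np.round(o[k],3).tolist() for k in('ee_pos','tcp_rot','wrist_force','torque','opening','grasp_force')})
im,d=snap('scene'); P=pts('scene',d)*1000; hsv=cv2.cvtColor(im,cv2.COLOR_RGB2HSV)
s=np.s_[150:210,195:290];m=(hsv[s][...,1]<80)&(hsv[s][...,2]>70)&(P[s][...,2]>5)&(P[s][...,2]<50);q=P[s][m]
A=np.c_[q[:,:2]-q[:,:2].mean(0),np.ones(len(q))];c,*_=np.linalg.lstsq(A,q[:,2],rcond=None);print('plane z',c[2],'slopes deg',np.degrees(c[:2]),len(q))
E
```

```text
{'ee_pos': [0.611, -0.151, 0.021], 'tcp_rot': [-179.943, 0.09, -167.592], 'wrist_force': [0.814, -0.045, -4.285], 'torque': [0.028, 0.009, -0.004], 'opening': 0.03, 'grasp_force': 89.754}
plane z 28.478339002320983 slopes deg [-1.42894804  0.22189504] 1257
```

Emit:
step_arm(
  targets=[
    [0.3,[0,0,15],[0,0,0]],
    [0.3,[0,0,38],[0,0,0]],
    [0.3,[0,0,63],[0,0,0]],
    [0.3,[0,0,88],[0,0,0]],
    [0.3,[0,0,113],[0,0,0]],
    [0.3,[0,0,138],[0,0,0]],
    [0.3,[0,0,163],[0,0,0]],
    [0.3,[0,0,175],[0,0,0]],
  ],
)

```text
time: 24.25
ee_pos: [0.6111, -0.1515, 0.1989]
tcp_rot: [-179.9, 0.2, -167.6]
wrist_force: [0.5, -0.0, -4.6]
opening: 0.0308
grasp_force: 90.2
```

Emit:
step_arm(
  targets=[
    [0.3,[-1,10,0],[0,0,-0.02]],
    [0.3,[-4,30,0],[0,0,-0.05]],
    [0.3,[-8,55,0],[0,0,-0.09]],
    [0.3,[-12,83,0],[0,0,-0.13]],
    [0.3,[-16,111,0],[0,0,-0.17]],
    [0.3,[-20,139,0],[0,0,-0.21]],
    [0.3,[-24,167,0],[0,0,-0.25]],
    [0.3,[-28,195,0],[0,0,-0.29]],
  ],
)

```text
time: 25.05
ee_pos: [0.5821, 0.0447, 0.1953]
tcp_rot: [-180.0, 0.0, 175.7]
wrist_force: [-0.8, -0.2, -4.8]
opening: 0.0307
grasp_force: 90.1
```

Emit:
step_arm(
  targets=[
    [0.3,[-4,28,0],[0,0,-0.04]],
    [0.3,[-8,56,0],[0,0,-0.08]],
    [0.3,[-12,84,0],[0,0,-0.12]],
    [0.3,[-16,112,0],[0,0,-0.16]],
    [0.3,[-20,140,0],[0,0,-0.2]],
    [0.3,[-24,165,0],[0,0,-0.23]],
    [0.3,[-26,183,0],[0,0,-0.246]],
    [0.3,[-26,187,0],[0,0,-0.246]],
  ],
)

```text
time: 25.85
ee_pos: [0.556, 0.2324, 0.1951]
tcp_rot: [-180.0, -0.0, 161.8]
wrist_force: [0.4, 0.0, -4.1]
opening: 0.0308
grasp_force: 90.2
```

```bash
python3 - <<'E'
from h import *
go(556.5,231.3,152.5,161.65)
im,d=snap('scene','s9.png');t,dt=snap('top'); P=pts('scene',d)*1000; hsv=cv2.cvtColor(im,cv2.COLOR_RGB2HSV)
m=(hsv[...,1]<80)&(hsv[...,2]>70)&(abs(P[...,0]-556)<110)&(abs(P[...,1]-231)<110)&(P[...,2]>165)&(P[...,2]<225);q=P[m]
A=np.c_[q[:,:2]-q[:,:2].mean(0),np.ones(len(q))];c,*_=np.linalg.lstsq(A,q[:,2],rcond=None);print('plane z',c[2],'slopes deg',np.degrees(c[:2]),len(q))
o=bot.get_obs();print(o['wrist_force'],o['torque'],o['opening'])
E
```

```text
at [556.  232.4 195.1] [-1.7997e+02 -2.0000e-02  1.6179e+02] shift [  0.5  -1.1 -42.6] rv [ 0.0005 -0.0005 -0.0025]
plane z 202.6291329270862 slopes deg [-0.04070015 -0.05104729] 3236
[-0.39707264 -0.14701321 -4.51060874] [-0.05109525 -0.02178989 -0.00924396] 0.030887587190097886
```

View pics/s9.png

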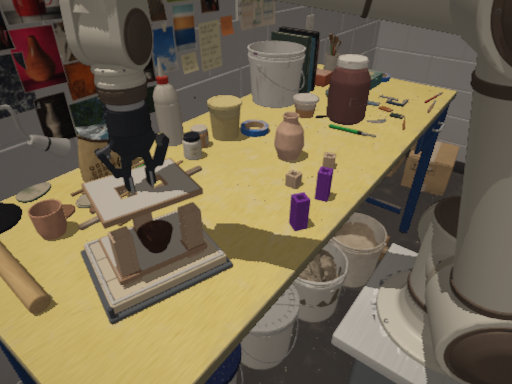

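```bash
python3 - <<'E'
from h import *
for n in('scene','top'):
    im,d=load(n); P=pts(n,d)*1000; hsv=cv2.cvtColor(im,cv2.COLOR_RGB2HSV)
    m=(abs(P[...,0]-556)<120)&(abs(P[...,1]-231)<120)&(P[...,2]>195)&(P[...,2]<212)&(hsv[...,2]>60)
    m=cv2.morphologyEx(m.astype(np.uint8),cv2.MORPH_OPEN,np.ones((3,3)))
    print(n,m.sum(),desc(P[m>0][:,:2]),desc(rect(n,m,.203)))
E
```

```text
scene 3823 (array([555.4, 233.4]), array([190.5, 154.5]), 'long-axis', np.float32(72.01)) (array([549.9, 236.4]), array([190.7, 160. ]), 'long-axis', np.float32(72.08))
top 2641 (array([558. , 226.3]), array([181.7, 150.2]), 'long-axis', np.float32(71.86)) (array([557.8, 226.3]), array([183.8, 149.9]), 'long-axis', np.float32(71.8))
```

Emit:
step_arm(
  targets=[
    [0.3,[0.5,-1,-12],[0,0,-0.002]],
    [0.3,[0.5,-1,-24],[0,0,-0.002]],
    [0.3,[0.5,-1,-32],[0,0,-0.002]],
    [0.3,[0.5,-1,-37],[0,0,-0.002]],
    [0.3,[0.5,-1,-39],[0,0,-0.002]],
    [0.3,[0.5,-1,-40],[0,0,-0.002]],
    [0.3,[0.5,-1,-40],[0,0,-0.002]],
  ],
)

```text
time: 26.65
ee_pos: [0.5572, 0.2297, 0.1557]
tcp_rot: [-180.0, 0.0, 161.6]
wrist_force: [-0.5, -1.3, -4.7]
opening: 0.0308
grasp_force: 90.2
```

```bash
python3 - <<'E'
from h import *
go(556.5,231.3,152.5,161.65);o=bot.get_obs();print(o['wrist_force'],o['torque'],o['opening'])
E
```

```text
at [557.2 229.7 155.7] [-1.7999e+02  4.0000e-02  1.6158e+02] shift [-0.7  1.6 -3.2] rv [0.0004 0.0007 0.0012]
[-0.47423663 -1.26834911 -4.67652426] [ 0.01809024  0.00662853 -0.01087311] 0.030753664832953005
```

Emit:
step_arm(
  targets=[
    [0.3,[0,0.5,-1],[0,0,0]],
    [0.3,[0,0.5,-1],[0,0,0]],
    [0.3,[0,0.5,-2],[0,0,0]],
    [0.3,[0,0.5,-2],[0,0,0]],
    [0.3,[0,0.5,-3],[0,0,0]],
    [0.3,[0,0.5,-3],[0,0,0]],
  ],
)

```text
time: 27.25
ee_pos: [0.5572, 0.2302, 0.1531]
tcp_rot: [180.0, 0.1, 161.6]
wrist_force: [-2.3, 0.1, -0.1]
opening: 0.0307
grasp_force: 90.7
```

Emit:
step_arm(
  targets=[
    [0.3,[0,0,-1],[0,0,0]],
    [0.3,[0,0,-1],[0,0,0]],
    [0.3,[0,0,-1],[0,0,0]],
  ],
)

```text
time: 27.55
ee_pos: [0.5572, 0.2302, 0.153]
tcp_rot: [180.0, 0.1, 161.6]
wrist_force: [-3.4, -1.5, 6.9]
opening: 0.0308
grasp_force: 91.6
```

Emit:
step_arm(
  targets=[
    [0.45,[0,0,0],[0,0,0]],
    [0.5,[0,0,0],[0,0,0]],
    [0.57,[0,0,0],[0,0,0]],
    [0.57,[0,0,0],[0,0,0]],
    [0.57,[0,0,0],[0,0,0]],
    [0.57,[0,0,10],[0,0,0]],
    [0.57,[0,0,25],[0,0,0]],
    [0.57,[0,0,50],[0,0,0]],
  ],
)

```text
time: 28.35
ee_pos: [0.5566, 0.2299, 0.2014]
tcp_rot: [-179.9, -0.1, 161.6]
wrist_force: [0.5, 0.5, 0.5]
opening: 0.0487
grasp_force: 0.0
```

Emit:
step_arm(
  targets=[
    [0.7,[0,0,40],[0,0,0]],
    [1.0,[0,-30,60],[0,0,0]],
    [1.0,[3,-80,60],[0,0,0]],
    [1.0,[6,-130,60],[0,0,0]],
    [1.0,[9,-180,60],[0,0,0]],
    [1.0,[12,-230,60],[0,0,0]],
    [1.0,[15,-280,60],[0,0,0]],
    [1.0,[18,-330,60],[0,0,0]],
  ],
)

```text
time: 29.15
ee_pos: [0.5748, -0.1013, 0.2625]
tcp_rot: [-180.0, 0.1, 161.6]
wrist_force: [1.4, 0.0, 0.2]
opening: 0.0855
grasp_force: 0.0
```

```bash
python3 - <<'E'
from h import *
for n in('top','scene'):
    im,d=snap(n,n+'10.png');P=pts(n,d)*1000
    m=(abs(P[...,0]-556)<120)&(abs(P[...,1]-231)<120)&(P[...,2]>153)&(P[...,2]<168)
    m=cv2.morphologyEx(m.astype(np.uint8),cv2.MORPH_OPEN,np.ones((3,3)))
    q=P[m>0];A=np.c_[q[:,:2]-q[:,:2].mean(0),np.ones(len(q))];c,*_=np.linalg.lstsq(A,q[:,2],rcond=None)
    print(n,len(q),desc(q[:,:2]),desc(rect(n,m,.160)),'z',c[2].round(1),'slope',np.degrees(c[:2]).round(2))
    r=np.hypot(P[...,0]-586.2,P[...,1]+366.7)
    for z in range(90,156,6):
        k=(r<60)&(abs(P[...,2]-z)<3)
        if k.sum()>3: print('  vase z',z,'r med/90%',np.percentile(r[k],[50,90]).round(1),k.sum())
    k=(r<45)&(P[...,2]>147);print(n,'rim',desc(P[k][:,:2]))
go(586.2,-366.7,220,161.6)
E
```

```text
top 3733 (array([560.4, 229.1]), array([192., 150.]), 'long-axis', np.float32(71.67)) (array([560.1, 228.3]), array([192.4, 150. ]), 'long-axis', np.float32(71.66)) z 161.0 slope [-0.   -0.04]
  vase z 90 r med/90% [42.  44.2] 26
  vase z 96 r med/90% [41.6 44.7] 42
  vase z 102 r med/90% [40.1 44.8] 87
  vase z 108 r med/90% [37.6 42.4] 120
  vase z 114 r med/90% [33.8 37.4] 101
  vase z 120 r med/90% [28.7 32.7] 78
  vase z 126 r med/90% [24.4 27.4] 62
  vase z 132 r med/90% [19.9 23.3] 27
  vase z 138 r med/90% [23.  24.4] 18
  vase z 144 r med/90% [23.2 25.3] 28
  vase z 150 r med/90% [24.3 27. ] 76
top rim (array([ 588.3, -368.9]), array([49.3, 48.3]), 'long-axis', np.float32(1.16))
scene 4199 (array([556.9, 231.3]), array([190.7, 154.1]), 'long-axis', np.float32(71.98)) (array([553. , 233.1]), array([191.1, 159.6]), 'long-axis', np.float32(71.67)) z 160.0 slope [ 0.38 -0.16]
  vase z 90 r med/90% [44.3 45.9] 53
  vase z 96 r med/90% [43.4 45.2] 54
  vase z 102 r med/90% [40.9 44.1] 63
  vase z 108 r med/90% [37.8 40.7] 66
  vase z 114 r med/90% [33.7 36.5] 53
  vase z 120 r med/90% [29.2 32.9] 52
  vase z 126 r med/90% [25.7 28.4] 44
  vase z 132 r med/90% [22.4 24.5] 29
  vase z 138 r med/90% [22.4 24.6] 43
  vase z 144 r med/90% [22.8 24.8] 47
  vase z 150 r med/90% [23.5 26.1] 50
scene rim (array([ 586.2, -367.3]), array([47.6, 51. ]), 'long-axis', np.float32(123.08))
at [ 574.8 -104.7  261.7] [-1.7991e+02  5.0000e-02  1.6125e+02] shift [  11.4 -262.   -41.7] rv [0.0018 0.0004 0.006 ]
```

View pics/scene10.png

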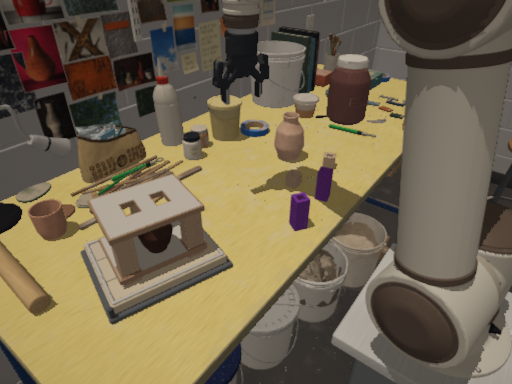

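The shelf is level at 160 mm, and the top camera puts it about 1 mm off the lower shelf's centre with matching yaw. In the scene view it sits on the props at around (150,205) with the bowl untouched beneath. Now the vase: its neck is about 22 mm in radius at z = 132–144 mm.

Emit:
step_arm(
  targets=[
    [0.85,[2,-45,0],[0,0,0]],
    [0.85,[4,-90,0],[0,0,0]],
    [0.85,[6,-135,0],[0,0,0]],
    [0.85,[8,-180,0],[0,0,0]],
    [0.85,[10,-225,0],[0,0,0]],
    [0.85,[12,-262,-15],[0,0,0]],
    [0.85,[12,-262,-40],[0,0,0]],
    [0.85,[12,-262,-40],[0,0,0]],
  ],
)

```text
time: 30.05
ee_pos: [0.5861, -0.3615, 0.2176]
tcp_rot: [179.9, -0.3, 161.5]
wrist_force: [0.1, 0.3, -0.2]
opening: 0.0728
grasp_force: 0.0
```

```bash
python3 -c "
from h import *
go(586.4,-366.9,126,161.6)"
```

```text
at [ 586.1 -361.5  217.6] [179.94  -0.31 161.5 ] shift [  0.3  -5.4 -91.6] rv [-0.0027 -0.0048  0.0018]
```

Emit:
step_arm(
  targets=[
    [0.85,[0,-4,-10],[0,0,0]],
    [0.85,[0,-4,-25],[0,0,0]],
    [0.85,[0,-4,-35],[0,0,0]],
    [0.85,[0,-4,-35],[0,0,0]],
    [0.85,[0,-4,-35],[0,0,0]],
  ],
)

```text
time: 30.55
ee_pos: [0.5873, -0.3649, 0.1875]
tcp_rot: [-180.0, 0.1, 161.6]
wrist_force: [-0.4, -1.0, -0.0]
opening: 0.0727
grasp_force: 0.0
```

```bash
python3 -c "
from h import *
go(586.4,-366.9,126,161.6)"
```

```text
at [ 587.3 -364.9  187.5] [-1.7996e+02  8.0000e-02  1.6162e+02] shift [ -0.9  -2.  -61.5] rv [ 0.001   0.0011 -0.0004]
```

Emit:
step_arm(
  targets=[
    [0.85,[-0.5,-2,-25],[0,0,0]],
    [0.85,[-0.5,-2,-50],[0,0,0]],
    [0.85,[-0.5,-2,-61],[0,0,0]],
    [0.85,[-0.5,-2,-61],[0,0,0]],
    [0.4,[-0.5,-2,-61],[0,0,0]],
    [0.4,[-0.5,-2,-61],[0,0,0]],
    [0.4,[-0.5,-2,-61],[0,0,0]],
    [0.4,[-0.5,-2,-61],[0,0,0]],
  ],
  force=40,
)

```text
time: 31.35
ee_pos: [0.5872, -0.3679, 0.1275]
tcp_rot: [-179.9, 0.2, 161.6]
wrist_force: [-0.4, -1.5, 6.2]
opening: 0.0576
grasp_force: 42.6
```

Emit:
step_arm(
  targets=[
    [0.4,[0,0,0],[0,0,0]],
    [0.4,[0,0,5],[0,0,0]],
    [0.4,[0,0,15],[0,0,0]],
    [0.4,[0,0,20],[0,0,0]],
    [0.4,[0,0,20],[0,0,0]],
  ],
)

```text
time: 31.85
ee_pos: [0.5869, -0.3675, 0.1466]
tcp_rot: [-180.0, 0.1, 161.6]
wrist_force: [-0.2, -0.9, -3.8]
opening: 0.0573
grasp_force: 40.9
```

```bash
python3 - <<'E'
from h import *
o=bot.get_obs();print({k:np.round(o[k],3).tolist() for k in('ee_pos','tcp_rot','wrist_force','torque','opening','grasp_force')})
im,d=snap('scene');a=cv2.resize(im[60:180,220:360],None,fx=4,fy=4,interpolation=cv2.INTER_CUBIC)
cv2.imwrite('pics/s11.png',a[:,:,::-1])
E
```

```text
{'ee_pos': [0.587, -0.368, 0.147], 'tcp_rot': [-179.956, 0.106, 161.583], 'wrist_force': [-0.185, -0.879, -3.776], 'torque': [0.047, -0.016, -0.023], 'opening': 0.057, 'grasp_force': 40.888}
```

View pics/s11.png

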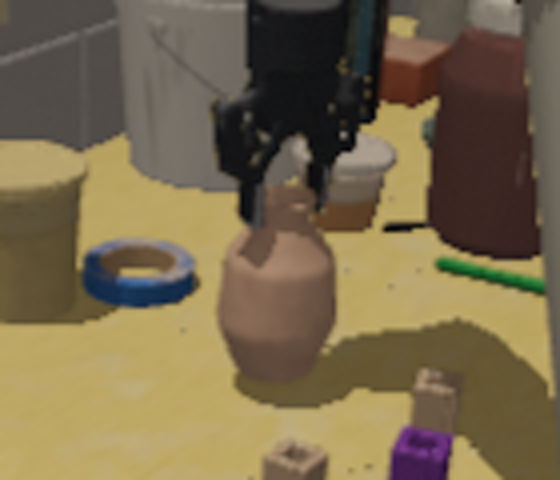

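The vase lifts, but at 57 mm opening the tips are on the shoulder rather than the neck (crop, tips at (250,220)). I'll set it down and regrip about 9 mm higher.

Emit:
step_arm(
  targets=[
    [0.4,[0,0,-10],[0,0,0]],
    [0.4,[0,0,-17],[0,0,0]],
    [0.4,[0,0,-20],[0,0,0]],
    [0.4,[0,0,-20],[0,0,0]],
    [0.85,[0,0,-20],[0,0,0]],
    [0.85,[0,0,-20],[0,0,0]],
    [0.85,[0,0,-15],[0,0,0]],
    [0.85,[0,0,-11],[0,0,0]],
  ],
)

```text
time: 32.7
ee_pos: [0.5864, -0.3672, 0.1344]
tcp_rot: [-180.0, -0.0, 161.6]
wrist_force: [0.3, -0.1, 0.2]
opening: 0.0724
grasp_force: 0.0
```

Emit:
step_arm(
  targets=[
    [0.85,[0,0,0],[0,0,0]],
    [0.4,[0,0,0],[0,0,0]],
    [0.4,[0,0,0],[0,0,0]],
    [0.4,[0,0,0],[0,0,0]],
    [0.4,[0,0,0],[0,0,0]],
    [0.4,[0,0,0],[0,0,0]],
  ],
)

```text
time: 33.3
ee_pos: [0.5867, -0.3676, 0.135]
tcp_rot: [-180.0, 0.1, 161.6]
wrist_force: [-1.1, -1.1, 6.0]
opening: 0.0532
grasp_force: 40.7
```

Emit:
step_arm(
  targets=[
    [0.4,[0,0,0],[0,0,0]],
    [0.4,[0,0,5],[0,0,0]],
    [0.4,[0,0,15],[0,0,0]],
    [0.4,[0,0,25],[0,0,0]],
    [0.4,[0,0,25],[0,0,0]],
  ],
  force=55,
)

```text
time: 33.8
ee_pos: [0.5871, -0.3676, 0.1614]
tcp_rot: [-179.9, 0.2, 161.6]
wrist_force: [1.2, 0.3, -3.3]
opening: 0.0522
grasp_force: 55.2
```

```bash
python3 - <<'E'
from h import *
o=bot.get_obs();print({k:np.round(o[k],3).tolist() for k in('ee_pos','tcp_rot','wrist_force','torque','opening','grasp_force')})
im,d=snap('scene');a=cv2.resize(im[60:180,220:360],None,fx=4,fy=4,interpolation=cv2.INTER_CUBIC)
cv2.imwrite('pics/s12.png',a[:,:,::-1])
E
```

```text
{'ee_pos': [0.587, -0.368, 0.161], 'tcp_rot': [-179.944, 0.152, 161.582], 'wrist_force': [1.161, 0.314, -3.272], 'torque': [0.004, 0.009, 0.033], 'opening': 0.052, 'grasp_force': 55.156}
```

View pics/s12.png

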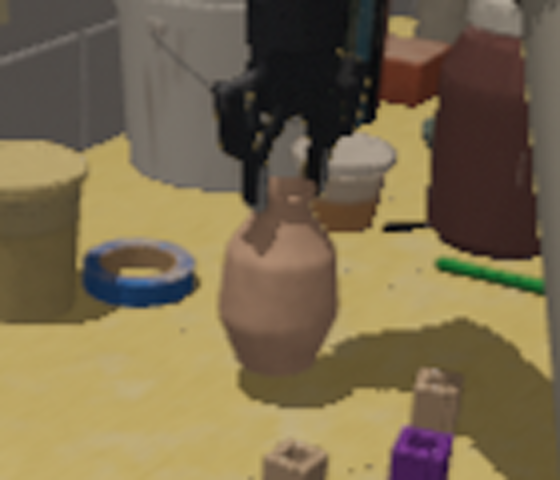

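The vase hangs upright and clear of the bench, held at the neck and rim (crop (295,190)). Now I'll carry it to the shelf.

Emit:
step_arm(
  targets=[
    [0.4,[0,10,20],[0,0,0]],
    [0.4,[-2,20,50],[0,0,0]],
    [0.4,[-5,35,80],[0,0,0]],
    [0.4,[-8,50,110],[0,0,0]],
    [0.4,[-10,65,140],[0,0,0]],
    [0.4,[-12,85,165],[0,0,0]],
    [0.4,[-14,110,175],[0,0,0]],
    [0.4,[-14,140,175],[0,0,0]],
  ],
)

```text
time: 34.65
ee_pos: [0.5727, -0.2271, 0.3361]
tcp_rot: [-180.0, 0.2, 161.5]
wrist_force: [0.9, 0.6, -3.5]
opening: 0.0523
grasp_force: 55.6
```

Emit:
step_arm(
  targets=[
    [0.4,[-1,30,0],[0,0,0]],
    [0.4,[-2,60,0],[0,0,0]],
    [0.4,[-3,90,0],[0,0,0]],
    [0.4,[-4,120,0],[0,0,0]],
    [0.4,[-5,150,0],[0,0,0]],
    [0.4,[-6,180,0],[0,0,0]],
    [0.4,[-7,210,0],[0,0,0]],
    [0.4,[-8,240,0],[0,0,0]],
  ],
)

```text
time: 35.45
ee_pos: [0.5643, 0.0139, 0.3342]
tcp_rot: [-180.0, 0.0, 161.6]
wrist_force: [0.5, 0.0, -3.0]
opening: 0.0521
grasp_force: 55.6
```

Emit:
step_arm(
  targets=[
    [0.4,[-1,30,0],[0,0,0]],
    [0.4,[-2,60,0],[0,0,0]],
    [0.4,[-3,90,0],[0,0,0]],
    [0.4,[-4,120,0],[0,0,0]],
    [0.4,[-5,150,0],[0,0,0]],
    [0.4,[-6,180,0],[0,0,0]],
    [0.4,[-7,205,0],[0,0,0]],
    [0.4,[-8,215,0],[0,0,0]],
  ],
)

```text
time: 36.25
ee_pos: [0.5563, 0.2298, 0.3337]
tcp_rot: [-180.0, -0.0, 161.7]
wrist_force: [0.3, 0.3, -3.9]
opening: 0.0521
grasp_force: 55.7
```

```bash
python3 -c "
from h import *
snap('top');go(557,231,300,161.6)"
```

```text
at [556.2 230.1 333.6] [-1.7997e+02 -4.0000e-02  1.6171e+02] shift [  0.8   0.9 -33.6] rv [ 0.0003 -0.0008 -0.0019]
```

Emit:
step_arm(
  targets=[
    [0.4,[0.5,1,-10],[0,0,0]],
    [0.4,[0.5,1,-22],[0,0,0]],
    [0.4,[0.5,1,-30],[0,0,0]],
    [0.4,[0.5,1,-34],[0,0,0]],
    [0.4,[0.5,1,-35],[0,0,0]],
    [0.4,[0.5,1,-35],[0,0,0]],
  ],
)

```text
time: 36.9
ee_pos: [0.5571, 0.2284, 0.2997]
tcp_rot: [-180.0, 0.0, 161.6]
wrist_force: [-0.2, 0.3, -3.6]
opening: 0.0525
grasp_force: 55.7
```

Emit:
step_arm(
  targets=[
    [0.4,[0,0,-1],[0,0,0]],
    [0.4,[0,0,-1],[0,0,0]],
    [0.4,[0,0,-2],[0,0,0]],
    [0.4,[0,0,-2],[0,0,0]],
  ],
)

```text
time: 37.3
ee_pos: [0.5571, 0.2287, 0.2974]
tcp_rot: [-180.0, 0.0, 161.6]
wrist_force: [0.4, 0.2, -3.6]
opening: 0.0521
grasp_force: 55.7
```

Emit:
step_arm(
  targets=[
    [0.4,[0,1.5,-0.5],[0,0,0]],
    [0.4,[0,1.5,-1],[0,0,0]],
    [0.4,[0,1.5,-1.5],[0,0,0]],
    [0.4,[0,1.5,-2],[0,0,0]],
    [0.4,[0,1.5,-2],[0,0,0]],
    [0.4,[0,1.5,-2],[0,0,0]],
  ],
)

```text
time: 37.9
ee_pos: [0.5571, 0.2302, 0.2957]
tcp_rot: [-180.0, 0.0, 161.6]
wrist_force: [-0.0, 0.4, -1.0]
opening: 0.0522
grasp_force: 56.3
```

Emit:
step_arm(
  targets=[
    [0.4,[0,0,-0.7],[0,0,0]],
    [0.4,[0,0,-0.7],[0,0,0]],
    [0.68,[0,0,-0.7],[0,0,0]],
    [0.74,[0,0,-0.7],[0,0,0]],
    [0.85,[0,0,-0.7],[0,0,0]],
    [0.85,[0,0,-0.7],[0,0,0]],
    [0.85,[0,0,15],[0,0,0]],
    [0.85,[0,0,40],[0,0,0]],
  ],
)

```text
time: 38.7
ee_pos: [0.5567, 0.23, 0.3345]
tcp_rot: [-179.9, -0.1, 161.6]
wrist_force: [0.3, 1.2, 0.5]
opening: 0.0726
grasp_force: 0.0
```

Emit:
step_arm(
  targets=[
    [0.85,[0,0,30],[0,0,0]],
    [0.85,[0,-40,40],[0,0,0]],
    [0.85,[0,-90,40],[0,0,0]],
    [0.85,[0,-140,40],[0,0,0]],
    [0.85,[0,-190,40],[0,0,0]],
    [0.85,[0,-240,40],[0,0,0]],
    [0.85,[0,-290,40],[0,0,0]],
    [0.85,[0,-330,40],[0,0,0]],
  ],
)

```text
time: 39.5
ee_pos: [0.5566, -0.1024, 0.3755]
tcp_rot: [-180.0, 0.0, 161.5]
wrist_force: [-0.1, 0.6, 0.6]
opening: 0.0728
grasp_force: 0.0
```

```bash
python3 - <<'E'
from h import *
ims=[]
for n in('top','scene'):
    im,d=snap(n);ims.append(im);P=pts(n,d)*1000
    m=(abs(P[...,0]-556)<120)&(abs(P[...,1]-231)<120)&(P[...,2]>153)&(P[...,2]<168)
    q=P[cv2.morphologyEx(m.astype(np.uint8),cv2.MORPH_OPEN,np.ones((3,3)))>0];print(n,'shelf',desc(q[:,:2]))
    r=np.hypot(P[...,0]-558,P[...,1]-230)
    k=(r<40)&(P[...,2]>306)&(P[...,2]<320);print(n,'rim',desc(P[k][:,:2]),P[k][:,2].max().round(1))
o=bot.get_obs();print(o['ee_pos'],o['opening'],o['time'])
s=ims[1][100:320,50:270];t=ims[0][120:240,90:210]
cv2.imwrite('pics/fin.png',np.hstack([cv2.resize(s,(400,400)),cv2.resize(t,(400,400))])[:,:,::-1])
E
```

```text
top shelf (array([560.6, 229.4]), array([192.4, 150.3]), 'long-axis', np.float32(71.73))
top rim (array([559.2, 228.8]), array([48.9, 49.2]), 'long-axis', np.float32(90.24)) 314.4
scene shelf (array([557.6, 231.1]), array([190.3, 155.2]), 'long-axis', np.float32(71.67))
scene rim (array([554.5, 231.7]), array([51.1, 49.6]), 'long-axis', np.float32(5.64)) 312.5
[ 0.55674187 -0.10421542  0.37490155] 0.07234017231876988 39.6
```

View pics/fin.png

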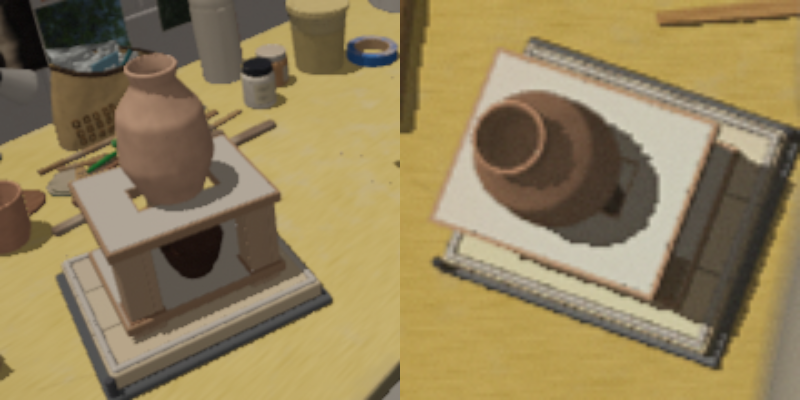

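The vase stands upright with its rim about 2 mm from the shelf centre. The shelf is level and aligned, the bowl is in place below, and the gripper is clear. Handing in.

```bash
python3 -c "
from workcell import bot
print(bot.job_done())"
```

```text
the job is handed in; nothing more can be done
None
```

The kiln level is built and handed in at about 40 s of the 141 s allowed: three tall props on their patches, the upper shelf level and about 1 mm off centre, the vase upright about 2 mm from its middle, and the bowl and short props left alone.

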